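# Start the self-tapping wing screw in the ventilator's mounting pad

### The arm

A 6-joint arm with a two-finger parallel gripper is mounted at the origin on the work surface. World frame = base frame: x ahead of the robot, y to its left, z up, the work surface at z = 0. Lengths are in m, angles in rad, forces in N, time in s.
With the tool pointing down it reaches from about 0.35 to 0.975 m from the base axis. Payload 4.9 kg.
Tool frame: the origin (TCP) lies at the very end of the fingers, on their centre line; the grasp point (between the pads) lies 19 mm behind it; z points along the fingers, y is the line along which they close (so a half turn about z gives the same grasp; the last joint's range is limited). The gripper opens to 85 mm and grips with 20 to 120 N. Pads are 22 mm wide; open, the fingers measure 114 mm over their backs; the gripper's body (76 mm by 85 mm) begins 54 mm behind the grasp point. The pads swing forward as they close: fully open they stand 13 mm farther back than shut.
Start: joints at [1.173, 0.053, 1.613, -0, 1.476, -0.119], TCP at [0.172, 0.601, 0.231] pointing down, gripper open.
Joint ranges: [-3.01, 3.01], [-1.01, 2.22], [0.06, 2.58], [-1.02, 4.17], [0.09, 2.62], [-3.14, 3.14]. Speed limits (rad/s): [2.57, 2.57, 3.14, 3.14, 3.14, 3.14].

### API

Orientations are given as a rotation vector (axis times angle).
In Python, from station import ctrl gives the robot as it stands. The module is installed in compiled form; this text tells all that it offers.
- The arm moves only by the tool jog_arm, never from a script. Its argument "steps" is a list of rows, each an object with "delta_rot": the turn, a rotation vector about the tool's x, y, z in degrees, a list of three; "linear": the shift along the tool's x, y, z in m, a list of three; "grip": the finger opening in m, from 0 to 0.0854. In form: [{"delta_rot": [rx, ry, rz], "linear": [x, y, z], "grip": grip}, ...]. A call has 1 to 10 rows; each row shifts and turns the commanded pose from where the row before left it, along the tool's axes as they then stand; what a row does not reach is not made up. A row lasts 1/10 s, in which the tool goes at most 50 mm and 8.59 degrees, less where a joint would pass 70% of its speed; a pose out of reach is approached as far as the arm can. A call with a gripper value outside its range is refused whole. The fingers move at their own pace and stop on an object; "newtons" is the grip in N (left out, the last holds). Time passes only in rows, so rows that do not move let the fingers close. It gives the time, the measured TCP pose, the force, the opening and the grip force at its end, in the units of the state.
- ctrl.get_obs(): the state, without advancing time (a new reading comes with each control period).
- ctrl.get_image(name): name is "scene" or "top"; returns (picture, depth): 420x560x3 uint8, red, green, blue; 420x560 float32, m along the optical axis (not along the pixel's ray), 0 where there is no reading.
- ctrl.camera_info(name): a dict with "camera_matrix" (3x3 intrinsics, pixels), "R" (3x3) and "t" (3): a world point X has camera coordinates R X + t. Camera axes: x right, y down, z forward; pixel columns grow to the right and rows downward; lengths in m; the calibration is good to about 2 mm. A picture is of the moment at which its call begins. camera_info takes no time and is no camera call.
- ctrl.finish_job(): hands the job in; it is judged then, once.
The state is a dict: "t": time; "q": joint angles; "dq": joint speeds; "effort": joint torques, N m; "tool_pos": TCP position; "tool_rot": TCP orientation; "contact_force": force on the tool from outside, world axes, zero at the start; "wrist_torque": the same for the moment, N m; "opening": finger opening in m; "grip_force": force on a finger pad.
Only numpy, scipy, OpenCV 4.12 (cv2) and the standard library are available. Lean on these libraries where they do the work, as an engineer would, in place of code of your own. Each camera call takes 0.05 s, during which the arm holds its last target. There are 200 camera calls.

### The job

Take the black-winged self-tapping screw out of the wooden parts holder and stand it point-down in the pilot hole of the grey pad on the white chassis. Push it firmly straight down (about 17 N, never past 22 N: the rubber under the hole must not be crushed) while turning it clockwise a good three quarters of a turn in all, so that it cuts its first thread; then let go and leave it standing upright in the hole without disturbing the other things on the bench.

Things in the scene. Friction and masses are not known exactly. Their poses are not given: they have to be found in the camera images.
- screw: Loose self-tapping wing screw, 60 g, standing upright in a hole of the parts holder. Origin at its point, z up along it. Steel shank 10 mm wide, z = 0 to 44 mm (its blunt point, 9 mm wide, has four cutting edges); on top a black flat wing 42 mm long (its x), 12 mm thick (its y), 26 mm tall, z = 44 to 70 mm. Grip the wing's flat sides from above, closing along its y, with 60 N or more
- screw_tip (a point): The screw's point (same place as its origin), z up along the screw
- screw_wing (a point): The middle of the wing, 57 mm above the point, where to grip
- holder: Wooden parts holder, fixed, a block 120 x 50 x 30 mm, origin under its centre, x along its length. The wing screw stands in the hole 30 mm to its -x (24 mm deep, 12 mm wide: lift it 35 mm to clear); a short hex bolt stands in the hole 35 mm to its +x
- chassis: White sheet-metal chassis of a ventilator, fixed, 220 x 260 mm, top face 60 mm high, origin under its centre. It carries the grey pad (70 x 85 x 30 mm, 20 mm to its -x from the centre) and, along its +x edge, a lying cream cylinder whose top is 112 mm high
- pilot_mouth (a point): Centre of the pilot hole's mouth in the pad's top, 98 mm above the bench; z up. Hole vertical, 11.5 mm wide. A rubber-backed core waits 15 to 26 mm below the mouth (varies, not measured: feel for it); there the point lands. Pushed less than about 10 to 14 N (varies) the edges skip and only spin on it; pushed harder they bite and sink 4 mm a turn, so follow it down to keep up the push
- core (a joint): How far the rubber-backed core in the pilot hole is pressed down by the point, m: 0 when free, about 0.12 mm per N (near 2 mm at 17 N). It springs back up when let go
- thread (a joint): Thread cut so far, rad of clockwise turning (seen from above) under bite: 0 at the start, at most 6.28. The first quarter turn may pass before the edges catch, and they slip a little: three quarters of a turn of the wing (4.7 rad) in all, under a steady 17 N, in one or several grips, gives 2.5 rad or more. Turning without push cuts nothing. More is no harm
- bolt: Short steel hex bolt, 34 mm long, in the other hole of the holder; leave it
- tape: Roll of yellow tape, 72 mm wide, 22 mm high; leave it
- sprayer: Blue bottle, 68 mm wide, 150 mm tall or a little more, origin under it; leave it
- driver: Screwdriver 200 mm long, lying on the bench at the robot's right; leave it
- meter: Black hand meter 75 x 150 x 36 mm; leave it
- cap: White round cap, 32 mm wide, 14 mm high, lying on the chassis at its -y side; leave it
- manual: Closed paper manual, 210 x 150 x 12 mm, near the robot at its left; leave it

How it is judged:
By the outcome, as a careful person would: the job done as asked, in the order asked, and still so for the second after the job is handed in, with the robot touching nothing.
It also fails if it takes over 72 s, if anything falls off the work surface, if the arm or the gripper's body presses on something with over 40 N, if the wrist force passes 120 N, or if a joint passes its speed limit or range.

## Working session

There is one attempt and no reset: what is moved stays moved. The work goes in short steps, Python scripts to look and compute and a tool call to move; the robot and the scene stay as the last step left them, time stands still between calls to the robot, and variables do not carry over. Pictures are saved under pics/ and viewed, at most 10 in all, crops included, and the job is handed in when it is done.

Besides the shell and the picture viewer there is one more tool, called after "Request:" by a JSON object that holds its "api" and its "payload". jog_arm: Moves the arm, as the interface text tells. Its arguments: {"type":"object","properties":{"steps":{"type":"array"},"newtons":{"type":"number"}},"required":["steps"]}

```bash
mkdir -p pics; python3 - <<'E'
from station import ctrl
import cv2,numpy as np
for n in ("scene","top"):
    p,d=ctrl.get_image(n); cv2.imwrite(f"pics/{n}0.png",p[:,:,::-1]); np.savez(f"{n}0.npz",p=p,d=d)
    c=ctrl.camera_info(n); print(n,np.round(c["camera_matrix"],1).tolist(),np.round(c["R"],3).tolist(),np.round(c["t"],3).tolist())
print(ctrl.get_obs())
E
```

```text
scene [[468.7, 0.0, 287.0], [0.0, 468.7, 221.5], [0.0, 0.0, 1.0]] [[0.119, 0.993, -0.019], [0.631, -0.091, -0.77], [-0.767, 0.08, -0.637]] [-0.015, -0.28, 1.748]
top [[478.0, 0.0, 282.1], [0.0, 478.0, 217.7], [0.0, 0.0, 1.0]] [[-0.038, -0.999, -0.003], [-0.978, 0.038, -0.206], [0.206, -0.005, -0.979]] [-0.041, 0.574, 1.51]
{'t': 0.1, 'q': array([ 1.17303001e+00,  5.33126472e-02,  1.61417498e+00, -2.69525176e-05,
        1.47602753e+00, -1.18976602e-01]), 'dq': array([ 0.00162602, -0.00147021, -0.00272024, -0.00019272,  0.00032261,
       -0.0014894 ]), 'effort': array([-9.84335088e-05, -3.94903028e+01, -3.71363497e+01, -1.49230427e-04,
        3.85073581e-03,  1.21732231e-05]), 'tool_pos': array([0.17176172, 0.6003318 , 0.23016153]), 'tool_rot': array([-4.36436187e-01, -3.11065847e+00,  2.92994396e-03]), 'contact_force': array([-0.52867804, -0.62164181,  0.06829811]), 'wrist_torque': array([0.03101568, 0.02134946, 0.01638277]), 'grip_force': 0.0, 'opening': 0.08570186559299262}
```

View pics/top0.png

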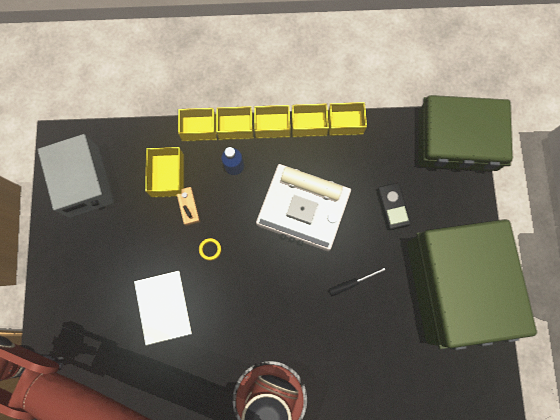

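View pics/scene0.png

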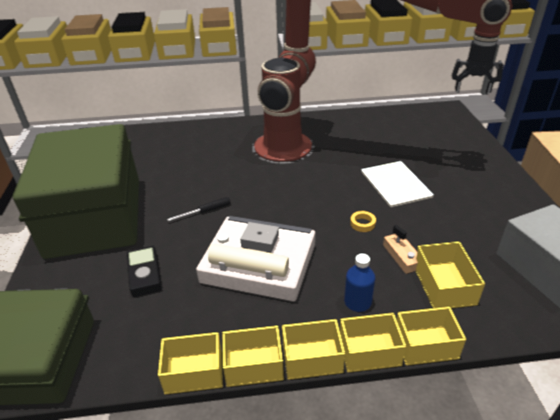

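The top view shows the holder at (188,205), the wing at (187,211), and the pad with its hole at (303,208). The scene view shows the wing at (400,232) and the pad at (260,236). Next I'll crop closer and measure.

```bash
cat > h.py <<'E'
from station import ctrl
import cv2,numpy as np
C={n:ctrl.camera_info(n) for n in("scene","top")}
def ray(n,u,v):
    c=C[n];K,R,t=[np.asarray(c[k],float) for k in("camera_matrix","R","t")]
    return -R.T@t, R.T@np.linalg.inv(K)@np.array([u,v,1.])
def onz(n,u,v,z):
    o,d=ray(n,u,v); return o+d*(z-o[2])/d[2]
def proj(n,X):
    c=C[n];x=c["camera_matrix"]@(c["R"]@np.asarray(X,float)+np.ravel(c["t"])); return x[:2]/x[2]
def tri(a,b):
    (o1,d1),(o2,d2)=ray("top",*a),ray("scene",*b)
    s=np.linalg.lstsq(np.c_[d1,-d2],o2-o1,rcond=None)[0]
    p,q=o1+s[0]*d1,o2+s[1]*d2; return (p+q)/2,np.linalg.norm(p-q)
def crop(p,x,y,w,h,s): return cv2.resize(p[y:y+h,x:x+w,::-1],None,fx=s,fy=s,interpolation=cv2.INTER_NEAREST)
E
python3 - <<'E'
from h import *
T=np.load("top0.npz")["p"];S=np.load("scene0.npz")["p"]
a=np.hstack([crop(T,165,180,50,37,8),crop(T,278,190,50,37,8)])
b=np.hstack([crop(S,375,220,50,37,8),crop(S,235,212,50,37,8)])
cv2.imwrite("pics/c1.png",np.vstack([a,b]))
def show(n,I,x,y,w,h,cond,lab):
    m=cond(cv2.cvtColor(I,cv2.COLOR_RGB2HSV).astype(int)[y:y+h,x:x+w]).astype(np.uint8)
    k,l,st,ce=cv2.connectedComponentsWithStats(m)
    for i in range(1,k):
        if st[i,4]>3: 
            r=cv2.minAreaRect(np.argwhere(l==i)[:,::-1].astype(np.float32)+[x,y])if 0 else cv2.minAreaRect((np.argwhere(l==i)[:,::-1]+[x,y]).astype(np.float32))
            print(lab,n,st[i,4],np.round(ce[i]+[x,y],2),np.round(r[0],1),np.round(r[1],1),round(r[2],1))
wood=lambda H:(H[...,0]<22)&(H[...,1]>60)&(H[...,2]>110)
show("top",T,170,182,40,45,wood,"wood")
show("top",T,180,202,14,16,lambda H:H[...,2]<60,"wing")
show("scene",S,388,222,24,20,lambda H:H[...,2]<60,"wing")
show("top",T,280,192,45,35,lambda H:(H[...,2]<190)&(H[...,2]>110)&(H[...,1]<40),"pad")
show("top",T,296,202,14,12,lambda H:(H[...,2]<110),"hole")
show("scene",S,240,220,42,30,lambda H:(H[...,2]<110),"hole")
E
```

```text
wood top 348 [187.82 207.22] [187.  205.3] [36.  16.4] 76.8
wing top 5 [190.  215.4] [189.7 215.4] [2.2 1.8] 63.4
wing scene 352 [400.71 229.1 ] [399.5 231.5] [19. 23.] 90.0
pad top 8 [311.88 192.62] [311.7 192.5] [5.4 1.1] 21.8
pad top 6 [322.83 196.83] [322.8 196.8] [2.1 1.4] 45.0
pad top 14 [302.14 208.07] [302. 208.] [4. 4.] 90.0
pad top 8 [292.12 216.25] [291.8 216.4] [6.3 1.8] 26.6
pad top 22 [303.23 220.77] [303.5 221. ] [14.2  2.2] 18.4
hole top 6 [301.83 208.17] [301.8 208.3] [1.4 2.1] 45.0
hole scene 9 [243. 221.] [243. 221.] [6.2 1. ] 9.5
hole scene 85 [270.73 221.27] [267. 222.] [ 4. 28.] 90.0
hole scene 5 [259.2 232.6] [259.  232.5] [1. 2.] 90.0
hole scene 251 [258.63 244.34] [260.5 243.6] [15.5 37.3] 77.5
```

View pics/c1.png

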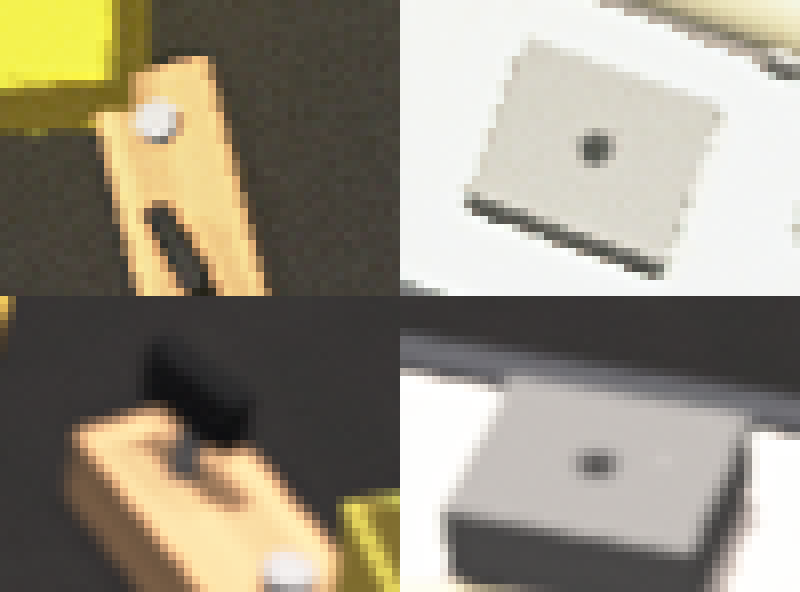

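The crops show the wing's slim dark bar in the top view from about (184.6,205.6) downward. The hole is at (302,208) in the top view and (259,232.5) in the scene view.

```bash
python3 - <<'E'
from h import *
T=np.load("top0.npz")["p"];S=np.load("scene0.npz")["p"]
print("hole top z.098",onz("top",302.0,208.1,.098),"scene",onz("scene",259.0,232.5,.098),tri((302,208.1),(259,232.5)))
g=cv2.cvtColor(T,cv2.COLOR_RGB2HSV)
# weighted dark centroid of the wing in top
x0,y0=180,202
print(g[200:226,178:200,2])
b=onz("top",184.2,194.6,.036);print("bolt",b)
print("wing/scene",[onz("scene",399.3,231.8,z) for z in(.063,)], "shank at holder top",onz("scene",397.9,240.5,.03))
print(tri((187.2,211),(399.3,231.8)))
E
```

```text
hole top z.098 [ 0.59282706 -0.12774469  0.098     ] scene [ 0.59110254 -0.12727706  0.098     ] (array([ 0.5925461 , -0.12749757,  0.09925983]), np.float64(0.0003709501124470776))
[[215 250 245 243 241 241 241 241 243 244 244 244 243 244 247 240 152  77
   67  70  72  71]
 [181 245 246 244 241 240 242 241 243 244 244 244 244 244 245 240 162  81
   62  69  77  75]
 [138 235 247 245 242 240 241 241 242 243 244 244 243 244 245 249 227  81
   61  67  69  69]
 [ 96 225 248 245 242 240 242 242 242 243 244 244 244 244 244 248 230  84
   69  70  70  72]
 [ 64 216 250 245 245 245 247 248 246 244 244 243 244 243 244 247 240 153
   69  65  68  71]
 [ 60 180 245 247 248 238 156 151 227 248 245 244 244 244 244 246 239 160
   80  62  65  64]
 [ 62 133 233 249 232 122  72  64 134 230 248 244 244 244 244 245 248 227
   83  61  66  67]
 [ 69 130 233 250 233 112  59  64  64 215 251 245 242 242 244 245 248 230
   84  70  64  67]
 [ 68  75 218 251 250 221  52  71  66 101 222 248 243 240 242 243 247 240
  148  70  64  73]
 [ 69  60 176 246 249 235 111  64  72  59 123 228 246 241 239 240 246 240
  157  6
[... 1032 characters left out ...]
]
 [ 68  70  72  64  61 217 251 245 242 243 245 247 249 251 245 216 188 146
  136 120 116 102]
 [ 69  71  69  66  62 143 237 249 247 249 248 229 195 168 139 114 113 101
   99  90  88  82]
 [ 66  68  70  71  65 129 220 235 209 180 140 126 114 108 100  94  85  78
   76  70  71  69]
 [ 66  68  67  69  64  74 110 121 114 110 103 102  86  77  74  69  68  69
   66  70  70  67]
 [ 70  70  68  68  69  61  66  81  88  84  78  76  66  68  70  72  68  70
   72  72  72  66]]
bolt [0.66915028 0.26370187 0.036     ]
wing/scene [array([0.60143024, 0.25030163, 0.063     ])] shank at holder top [0.59999108 0.25131608 0.03      ]
(array([0.60513777, 0.24805637, 0.06634191]), np.float64(0.0012095356765700232))
```

```bash
python3 - <<'E'
from h import *
from scipy.spatial.transform import Rotation as Ro
T=np.load("top0.npz")["p"]
v=cv2.cvtColor(T,cv2.COLOR_RGB2HSV)[...,2].astype(float)
L=[];Rr=[]
for r in range(206,217):   # sub-pixel dark run edges per row
    a=v[r,182:194]; i=np.where(a<150)[0]; i0,i1=i[0],i[-1]
    l=182+i0-1+(a[i0-1]-150)/(a[i0-1]-a[i0]); rr=182+i1+(150-a[i1])/(a[i1+1]-a[i1])
    L.append((l,r));Rr.append((rr,r))
L=np.array(L);Rr=np.array(Rr);print(np.round(np.c_[L,Rr[:,0]],1).tolist())
for A,z in((L[2:],.076),(Rr[:-3],.05)):
    k=np.polyfit(A[:,1],A[:,0],1);p,q=[onz("top",np.polyval(k,r),r,z) for r in(204,218)]
    d=p-q;print("edge yaw deg",np.degrees(np.arctan2(d[1],d[0])))
m=np.zeros(v.shape,np.uint8);m[204:219,182:192]=(v[204:219,182:192]<150);
w=np.clip((240-v)/175,0,1);w[:204]=0;w[219:]=0;w[:,:182]=0;w[:,193:]=0
for r in range(204,219):
    w[r,:int(182+max(0,(r-204)*.5-1))]=0
yy,xx=np.nonzero(m);print("mask c",xx.mean(),yy.mean());c=(np.sum(w*np.arange(560))/w.sum(),np.sum(w*np.arange(420)[:,None])/w.sum());print("soft c",c,"area",w.sum())
print("wing",onz("top",xx.mean(),yy.mean(),.063),onz("top",*c,.063), tri((xx.mean(),yy.mean()),(399.3,231.8)))
# holder yaw from the right long edge (z=.03)
E2=[]
for r in range(196,216):
    a=v[r,190:202];i=np.where(a<160)[0][0];E2.append((r,190+i-1+(a[i-1]-160)/(a[i-1]-a[i])))
k=np.polyfit(*np.array(E2).T,1);p,q=[onz("top",np.polyval(k,r),r,.03) for r in(190,222)];d=p-q
print("holder yaw",np.degrees(np.arctan2(d[1],d[0])),p,q)
S=np.load("scene0.npz")["p"];vs=cv2.cvtColor(S,cv2.COLOR_RGB2HSV)[...,2].astype(int);print(vs[224:243,390:410])
o=ctrl.get_obs();M=Ro.from_rotvec(o["tool_rot"]).as_matrix();print(np.round(M,3))
E
```

```text
[[182.7, 206.0, 186.2], [182.7, 207.0, 186.6], [183.4, 208.0, 187.4], [183.7, 209.0, 188.3], [184.4, 210.0, 188.5], [184.6, 211.0, 189.2], [185.4, 212.0, 189.9], [185.6, 213.0, 190.5], [186.5, 214.0, 190.6], [186.7, 215.0, 191.2], [187.7, 216.0, 191.7]]
edge yaw deg 26.655624133861863
edge yaw deg 31.13654477517185
mask c 187.07692307692307 211.55769230769232
soft c (np.float64(187.3098452420152), np.float64(211.5575677752168)) area 52.06285714285714
wing [0.60389729 0.24851228 0.063     ] [0.60386797 0.24774683 0.063     ] (array([0.60360061, 0.24872912, 0.06494354]), np.float64(0.0012050580200061742))
holder yaw -9.431258856620962 [0.68529697 0.22427385 0.03      ] [0.57527517 0.24254952 0.03      ]
[[ 56  55  58  56  54  53  53  56  57  57  59  59  57  57  57  56  56  56
   56  56]
 [ 58  57  56  53  47  45  48  49  55  56  58  58  58  58  58  56  57  56
   56  56]
 [ 57  56  54  46  36  39  45  47  49  54  57  59  58  58  56  56  56  56
   55  56]
 [ 57  56  50  39  30  35  42  45  44  48  53  56  57  57  56  58  57  56
   55  54]
 [ 56  55  49  35  26  26  33  41  44  45  47  50
[... 599 characters left out ...]
  19  17  25  43  55
   56  56]
 [255 255 255 255 253 251 226 140  62  26  19  18  18  17  19  28  45  54
   56  57]
 [253 253 251 241 225 231 213 138  75  42  24  19  17  17  20  32  45  54
   56  56]
 [248 240 224 200 176 177 154 104  77  71  82  77  47  37  66  86  78  61
   55  56]
 [247 245 242 226 185 151 118  88  80 106 165 179 147 146 182 199 167 103
   60  54]
 [248 248 249 247 229 169 113  85  83 124 205 238 236 245 255 255 247 183
  101  60]
 [251 248 248 249 246 211 132  81  77 104 161 203 233 251 255 255 255 246
  177  93]
 [253 251 248 248 248 235 184 135 110 106 135 164 196 235 252 254 255 255
  241 160]]
[[-0.961  0.275 -0.001]
 [ 0.275  0.961 -0.002]
 [ 0.    -0.002 -1.   ]]
```

Wing centre is about (0.604, 0.248), yaw 28.5° and the bolt spacing check of 67 mm against 65 mm agrees. The hole is at (0.592, -0.1275). I'll turn the tool toward the wing first.

Request:
{"api": "jog_arm", "payload": {"steps": [{"delta_rot":[0,0,-7.4],"linear":[0,0,0],"grip":0.06},{"delta_rot":[0,0,-7.4],"linear":[0,0,0],"grip":0.06},{"delta_rot":[0,0,-7.4],"linear":[0,0,0],"grip":0.06},{"delta_rot":[0,0,-7.4],"linear":[0,0,0],"grip":0.06},{"delta_rot":[0,0,-7.4],"linear":[0,0,0],"grip":0.06},{"delta_rot":[0,0,-7.4],"linear":[0,0,0],"grip":0.06}], "newtons": 100}}

```text
t: 0.7
tool_pos: [0.1718, 0.6005, 0.2305]
tool_rot: [0.779, -3.043, 0.002]
contact_force: [-0.4, -0.0, -0.3]
opening: 0.0604
grip_force: 0.0
```

```bash
cat >> h.py <<'E'
from scipy.spatial.transform import Rotation as Ro
def go(target):
    o=ctrl.get_obs();M=Ro.from_rotvec(o["tool_rot"]).as_matrix()
    d=M.T@(np.array(target)-o["tool_pos"])
    print("t",o["t"],"pos",np.round(o["tool_pos"],4),"q",np.round(o["q"],3),"yaw x",round(np.degrees(np.arctan2(M[1,0],M[0,0])),2),"tilt",np.round(M[:,2],4),"d",np.round(d,4),"F",np.round(o["contact_force"],2),"open",o["opening"],"gf",o["grip_force"])
    return d
E
python3 - <<'E'
from h import *
go([.604,.2482,.13])
d=np.load("top0.npz")["d"]
K,R,t=[np.asarray(C["top"][k],float) for k in("camera_matrix","R","t")];t=t.ravel()
for n,(x0,x1,y0,y1) in {"bin":(146,184,147,198),"bottle":(218,245,145,175)}.items():
    vv,uu=np.mgrid[y0:y1,x0:x1];z=d[y0:y1,x0:x1]
    P=np.stack([uu,vv,np.ones_like(uu)],-1)@np.linalg.inv(K).T*z[...,None];P=(P-t)@R
    Q=P[(P[...,2]>.03)&(z>0)];print(n,np.percentile(Q,[1,99],axis=0).round(3).tolist())
E
```

```text
t 0.7 pos [0.1718 0.6005 0.2305] q [ 1.173  0.053  1.614  0.     1.476 -0.899] yaw x -151.27 tilt [-5.0e-04 -1.2e-03 -1.0e+00] d [-0.2097 -0.5166  0.1007] F [-0.39 -0.04 -0.33] open 0.0604267453525746 gf 0.0
bin [[0.666, 0.27, 0.031], [0.826, 0.383, 0.081]]
bottle [[0.741, 0.063, 0.035], [0.799, 0.127, 0.155]]
```

Request:
{"api": "jog_arm", "payload": {"steps": [{"delta_rot":[0,0,0],"linear":[-0.015,-0.037,0.005],"grip":0.06},{"delta_rot":[0,0,0],"linear":[-0.015,-0.037,0.005],"grip":0.06},{"delta_rot":[0,0,0],"linear":[-0.015,-0.037,0.005],"grip":0.06},{"delta_rot":[0,0,0],"linear":[-0.015,-0.037,0.005],"grip":0.06},{"delta_rot":[0,0,0],"linear":[-0.015,-0.037,0.005],"grip":0.06},{"delta_rot":[0,0,0],"linear":[-0.015,-0.037,0.005],"grip":0.06},{"delta_rot":[0,0,0],"linear":[-0.015,-0.037,0.005],"grip":0.06},{"delta_rot":[0,0,0],"linear":[-0.015,-0.037,0.005],"grip":0.06},{"delta_rot":[0,0,0],"linear":[-0.015,-0.037,0.005],"grip":0.06},{"delta_rot":[0,0,0],"linear":[-0.015,-0.037,0.005],"grip":0.06}]}}

```text
t: 1.7
tool_pos: [0.4808, 0.3455, 0.1806]
tool_rot: [0.771, -3.045, 0.0]
contact_force: [-0.2, 0.8, -1.3]
opening: 0.06
grip_force: 0.0
```

Request:
{"api": "jog_arm", "payload": {"steps": [{"delta_rot":[0,0,0],"linear":[-0.015,-0.037,0.005],"grip":0.06},{"delta_rot":[0,0,0],"linear":[-0.015,-0.037,0.005],"grip":0.06},{"delta_rot":[0,0,0],"linear":[-0.015,-0.037,0.005],"grip":0.06},{"delta_rot":[0,0,0],"linear":[-0.0147,-0.0356,0.005],"grip":0.06},{"delta_rot":[0,0,0],"linear":[0,0,0.01],"grip":0.06},{"delta_rot":[0,0,0],"linear":[0,0,0],"grip":0.06}]}}

```text
t: 2.3
tool_pos: [0.6012, 0.2454, 0.1486]
tool_rot: [0.768, -3.042, -0.001]
contact_force: [-0.7, -0.2, -0.2]
opening: 0.0601
grip_force: 0.0
```

```bash
python3 - <<'E'
from h import *
go([.604,.2482,.049])
p,d=ctrl.get_image("top");q,_=ctrl.get_image("scene")
cv2.imwrite("pics/a1.png",np.hstack([crop(p,155,175,65,75,6),crop(q,365,190,65,75,6)]))
E
```

```text
t 2.3 pos [0.6012 0.2454 0.1486] q [ 0.273  0.173  1.624  0.     1.349 -1.793] yaw x -151.66 tilt [-4.6e-03 -8.0e-04 -1.0e+00] d [-0.0042  0.001   0.0996] F [-0.69 -0.25 -0.17] open 0.060123388867324726 gf 0.0
```

View pics/a1.png

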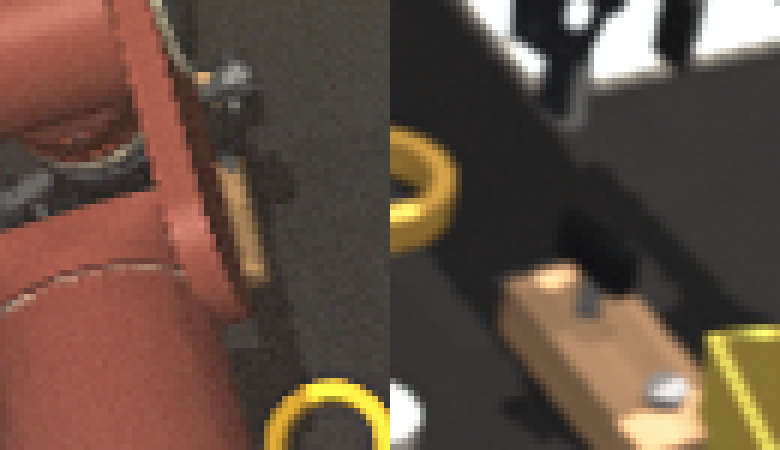

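The scene crop shows the gripper above the wing, with the holder undisturbed. I'll descend.

Request:
{"api": "jog_arm", "payload": {"steps": [{"delta_rot":[0,0,0],"linear":[-0.004,0.001,0.02],"grip":0.06},{"delta_rot":[0,0,0],"linear":[0,0,0.02],"grip":0.06},{"delta_rot":[0,0,0],"linear":[0,0,0.02],"grip":0.06},{"delta_rot":[0,0,0],"linear":[0,0,0.02],"grip":0.06},{"delta_rot":[0,0,0],"linear":[0,0,0.015],"grip":0.06},{"delta_rot":[0,0,0],"linear":[0,0,0],"grip":0.06},{"delta_rot":[0,0,0],"linear":[0,0,0],"grip":0.06}]}}

```text
t: 3.1
tool_pos: [0.6052, 0.2497, 0.0568]
tool_rot: [-0.773, 3.045, 0.0]
contact_force: [-0.5, -0.9, -0.2]
opening: 0.0604
grip_force: 0.0
```

```bash
python3 - <<'E'
from h import *
go([.604,.2482,.049])
q,_=ctrl.get_image("scene")
cv2.imwrite("pics/a2.png",crop(q,360,180,80,70,8))
E
```

```text
t 3.1 pos [0.6052 0.2497 0.0568] q [ 0.278  0.279  1.665  0.     1.197 -1.79 ] yaw x -151.53 tilt [ 3.e-04  1.e-04 -1.e+00] d [ 0.0018 -0.0008  0.0078] F [-0.49 -0.89 -0.25] open 0.06035543630403035 gf 0.0
```

View pics/a2.png

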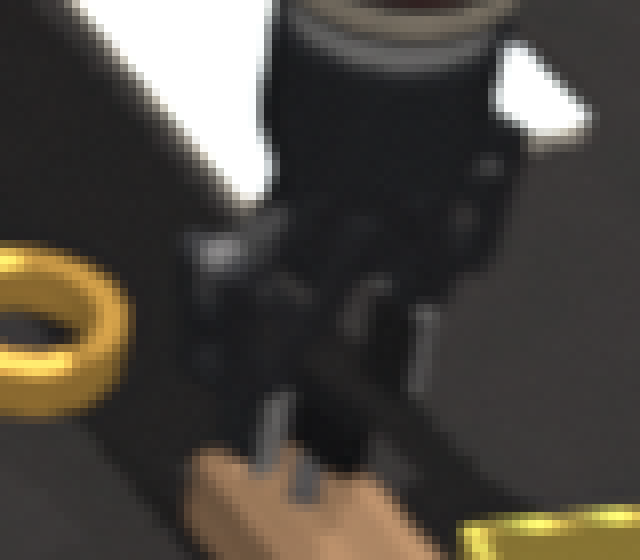

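The fingers straddle the wing. I'll lower the last bit and close.

Request:
{"api": "jog_arm", "payload": {"steps": [{"delta_rot":[0,0,0],"linear":[0.0018,-0.0008,0.008],"grip":0.06},{"delta_rot":[0,0,0],"linear":[0,0,0],"grip":0.03},{"delta_rot":[0,0,0],"linear":[0,0,0],"grip":0.02},{"delta_rot":[0,0,0],"linear":[0,0,0],"grip":0.005},{"delta_rot":[0,0,0],"linear":[0,0,0],"grip":0.005},{"delta_rot":[0,0,0],"linear":[0,0,0],"grip":0.005},{"delta_rot":[0,0,0],"linear":[0,0,0],"grip":0.005}], "newtons": 100}}

```text
t: 3.85
tool_pos: [0.6045, 0.2476, 0.0487]
tool_rot: [-0.771, 3.045, -0.0]
contact_force: [-0.6, -0.8, 1.4]
opening: 0.0099
grip_force: 97.5
```

```bash
python3 - <<'E'
from h import *
go([.604,.2482,.049]);print(ctrl.get_obs()["wrist_torque"])
E
```

```text
t 3.85 pos [0.6045 0.2476 0.0487] q [ 0.275  0.286  1.672 -0.     1.183 -1.792] yaw x -151.58 tilt [ 6.e-04  1.e-04 -1.e+00] d [ 0.0001  0.0008 -0.0003] F [-0.56 -0.81  1.4 ] open 0.00986418763973236 gf 97.50232815742493
[-0.03365852  0.05951946  0.0689381 ]
```

Request:
{"api": "jog_arm", "payload": {"steps": [{"delta_rot":[0,0,0],"linear":[0,0,-0.01],"grip":0.005},{"delta_rot":[0,0,0],"linear":[0,0,-0.015],"grip":0.005},{"delta_rot":[0,0,0],"linear":[0,0,-0.02],"grip":0.005},{"delta_rot":[0,0,0],"linear":[0,0,-0.03],"grip":0.005},{"delta_rot":[0,0,0],"linear":[0,0,-0.03],"grip":0.005},{"delta_rot":[0,0,0],"linear":[0,0,-0.03],"grip":0.005},{"delta_rot":[0,0,0],"linear":[0,0,-0.015],"grip":0.005},{"delta_rot":[0,0,0],"linear":[0,0,0],"grip":0.005},{"delta_rot":[0,0,0],"linear":[0,0,0],"grip":0.005}]}}

```text
t: 4.75
tool_pos: [0.6038, 0.2474, 0.1977]
tool_rot: [0.771, -3.045, 0.0]
contact_force: [0.2, -0.3, -0.9]
opening: 0.0104
grip_force: 97.6
```

```bash
python3 - <<'E'
from h import *
go([.592,-.1275,.2])
q,_=ctrl.get_image("scene")
cv2.imwrite("pics/a3.png",crop(q,360,150,80,70,8))
E
```

```text
t 4.75 pos [0.6038 0.2474 0.1977] q [ 0.275  0.139  1.578 -0.     1.426 -1.792] yaw x -151.58 tilt [-7.e-04 -3.e-04 -1.e+00] d [ 0.1888 -0.3241 -0.0022] F [ 0.16 -0.34 -0.91] open 0.010397203249265973 gf 97.59138107299805
```

View pics/a3.png

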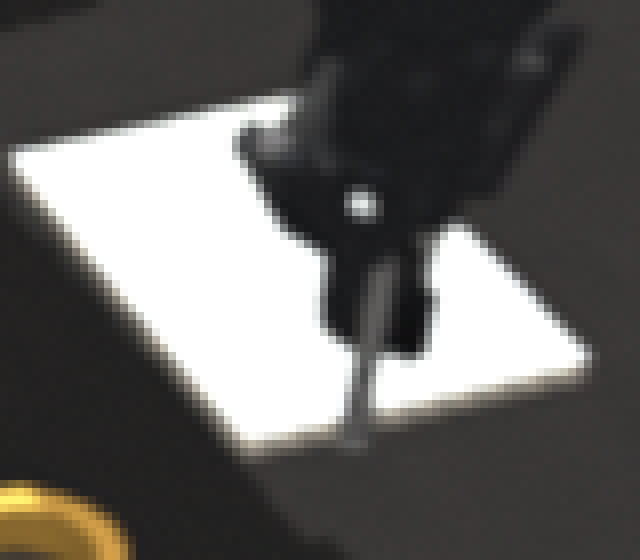

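The screw hangs in the grip with its tip at crop (357,440). I'll carry it over the hole.

Request:
{"api": "jog_arm", "payload": {"steps": [{"delta_rot":[0,0,0],"linear":[0.01,-0.017,0],"grip":0.005},{"delta_rot":[0,0,0],"linear":[0.02,-0.034,0],"grip":0.005},{"delta_rot":[0,0,0],"linear":[0.02,-0.034,0],"grip":0.005},{"delta_rot":[0,0,0],"linear":[0.02,-0.034,0],"grip":0.005},{"delta_rot":[0,0,0],"linear":[0.02,-0.034,0],"grip":0.005},{"delta_rot":[0,0,0],"linear":[0.02,-0.034,0],"grip":0.005},{"delta_rot":[0,0,0],"linear":[0.02,-0.034,0],"grip":0.005},{"delta_rot":[0,0,0],"linear":[0.02,-0.034,0],"grip":0.005},{"delta_rot":[0,0,0],"linear":[0.02,-0.034,0],"grip":0.005},{"delta_rot":[0,0,0],"linear":[0.0188,-0.0351,0],"grip":0.005}]}}

```text
t: 5.8
tool_pos: [0.5906, -0.1295, 0.1963]
tool_rot: [0.77, -3.043, -0.002]
contact_force: [0.9, -0.4, -1.0]
opening: 0.0105
grip_force: 97.6
```

Request:
{"api": "jog_arm", "payload": {"steps": [{"delta_rot":[0,0,-7.5],"linear":[0,0,0],"grip":0.005},{"delta_rot":[0,0,-7.5],"linear":[0,0,0],"grip":0.005},{"delta_rot":[0,0,-7.5],"linear":[0,0,0],"grip":0.005},{"delta_rot":[0,0,-7.5],"linear":[0,0,0],"grip":0.005},{"delta_rot":[0,0,0],"linear":[0,0,0],"grip":0.005},{"delta_rot":[0,0,0],"linear":[0,0,0],"grip":0.005}]}}

```text
t: 6.4
tool_pos: [0.5915, -0.1277, 0.1969]
tool_rot: [1.528, -2.743, -0.002]
contact_force: [0.2, -0.9, -0.4]
opening: 0.0099
grip_force: 97.7
```

```bash
python3 - <<'E'
from h import *
go([.592,-.1275,.16])
E
```

```text
t 6.4 pos [ 0.5915 -0.1277  0.1969] q [-0.335  0.031  1.694 -0.     1.42  -2.923] yaw x -121.76 tilt [-2.2e-03  5.0e-04 -1.0e+00] d [-0.0005 -0.0004  0.0369] F [ 0.16 -0.9  -0.39] open 0.009894950805299844 gf 97.67812013626099
```

Request:
{"api": "jog_arm", "payload": {"steps": [{"delta_rot":[0,0,0],"linear":[0,0,0.015],"grip":0.005},{"delta_rot":[0,0,0],"linear":[0,0,0.02],"grip":0.005},{"delta_rot":[0,0,0],"linear":[0,0,0.009],"grip":0.005},{"delta_rot":[0,0,0],"linear":[0,0,0],"grip":0.005},{"delta_rot":[0,0,0],"linear":[0,0,0],"grip":0.005},{"delta_rot":[0,0,0],"linear":[0,0,0],"grip":0.005}]}}

```text
t: 7.0
tool_pos: [0.593, -0.1275, 0.1553]
tool_rot: [-1.532, 2.741, -0.002]
contact_force: [0.7, 0.1, -0.5]
opening: 0.0104
grip_force: 97.7
```

```bash
python3 - <<'E'
from h import *
go([.592,-.1275,.15]); o=ctrl.get_obs();x,y,z=o["tool_pos"]
q,_=ctrl.get_image("scene"); p,_=ctrl.get_image("top"); np.savez("h1.npz",q=q,p=p)
cv2.imwrite("pics/a4.png",np.hstack([crop(q,235,195,50,60,8),crop(p,278,180,50,60,8)]))
for dz in (-.0427,-.0027+.004):print("pred scene",proj("scene",[x,y,z+dz]),"top",proj("top",[x,y,z+dz]))
E
```

```text
t 7.0 pos [ 0.593  -0.1275  0.1553] q [-0.334  0.066  1.729  0.     1.345 -2.925] yaw x -121.59 tilt [ 1.6e-03 -6.0e-04 -1.0e+00] d [0.0005 0.0009 0.0053] F [ 0.71  0.14 -0.52] open 0.010437172217890445 gf 97.69199252128601
pred scene [258.63525449 228.71242655] top [302.103075   207.00576914]
pred scene [257.62807426 215.46264277] top [302.64874919 203.76432253]
```

View pics/a4.png

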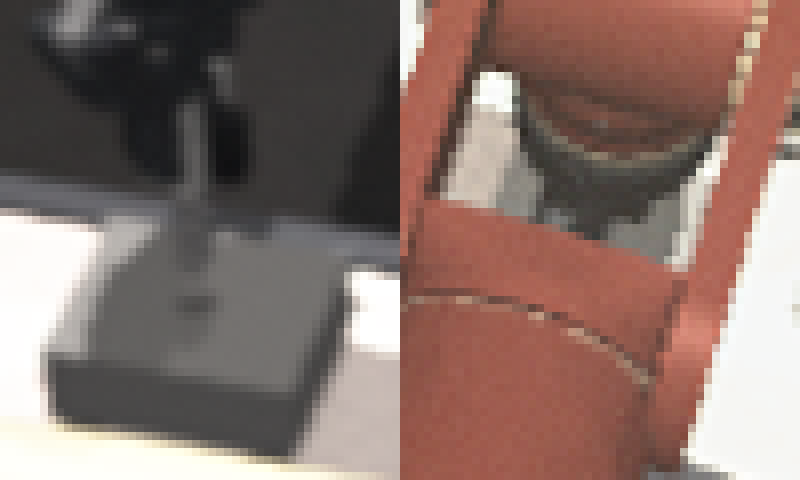

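The tip hangs just above the dark hole: tip at crop (188,270), hole at (195,300). I'll measure the sub-pixel offset.

```bash
python3 - <<'E'
from h import *
q=np.load("h1.npz")["q"];g=cv2.cvtColor(q,cv2.COLOR_RGB2GRAY).astype(int)
print("cols 252..265");
for r in range(208,236): print(r,g[r,252:266])
for n in("scene",):
    a=proj(n,[.5925,-.1275,.098]);print(a,proj(n,[.5935,-.1275,.098])-a,proj(n,[.5925,-.1265,.098])-a)
E
```

```text
cols 252..265
208 [26 27 28 26 33 53 73 72 50 30 31 39 42 47]
209 [27 26 27 27 37 63 84 78 52 29 24 27 29 38]
210 [28 29 29 27 36 63 86 83 58 30 23 24 25 32]
211 [28 31 29 28 34 57 82 83 59 30 20 20 20 29]
212 [29 30 30 29 32 55 81 85 62 30 19 20 20 28]
213 [27 30 30 29 34 55 83 89 68 32 18 19 20 25]
214 [29 30 28 29 34 54 82 91 68 34 18 19 18 25]
215 [35 28 31 29 31 49 79 90 71 36 19 16 17 25]
216 [41 37 35 29 30 47 78 91 72 40 19 17 18 30]
217 [55 53 47 43 44 58 83 92 75 47 30 26 28 38]
218 [58 59 59 60 70 84 94 93 76 56 47 44 45 50]
219 [78 73 70 69 75 87 93 86 69 57 54 53 54 54]
220 [99 98 97 93 86 81 82 81 76 64 58 57 57 56]
221 [111 109 107 102  89  78  75  77  78  74  65  62  61  60]
222 [142 134 121 105  91  81  80  78  74  69  66  65  64  65]
223 [174 163 136 106  91  83  83  83  77  75  85  88  80  73]
224 [173 149 117  98  90  83  79  78  80  96 121 127 111  93]
225 [148 116 100  97  92  84  79  79  82  99 117 121 116 111]
226 [117  99  97  97  93  84  82  80  80  96 112 115 115 115]
227 [ 99  97  97  97  92  86  84  84  87 100 112 114 114 115]
228 [ 97  97  98  97  95  90  84  85  95 110 114 114 115 114]
229 [ 98  98  97  98  97  97  97  96 103 113 115 115 114 115]
230 [ 97  97  98  97  98  98 101 101 106 113 115 115 114 114]
231 [ 98  97  98  98  97  96  98  99  99 104 111 115 114 115]
232 [ 97  97  98  98  94  87  82  81  81  89 105 113 114 114]
233 [ 97  98  97  98  93  84  78  76  79  91 105 113 115 115]
234 [ 97  97  97  98  97  92  88  88  92 102 111 114 115 115]
235 [ 98  97  98  97  98  97  96  97  98 106 114 115 114 114]
[258.95422018 232.85585102] [0.02827549 0.24934128] [ 0.38262695 -0.0356214 ]
```

Request:
{"api": "jog_arm", "payload": {"steps": [{"delta_rot":[0,0,0],"linear":[-0.0002,0.0005,0.004],"grip":0.005},{"delta_rot":[0,0,0],"linear":[0,0,0.004],"grip":0.005},{"delta_rot":[0,0,0],"linear":[0,0,0.0],"grip":0.005},{"delta_rot":[0,0,0],"linear":[0,0,0.0],"grip":0.005}]}}

```text
t: 7.5
tool_pos: [0.5919, -0.1268, 0.1459]
tool_rot: [1.533, -2.742, -0.001]
contact_force: [-0.4, -0.3, -0.2]
opening: 0.01
grip_force: 97.7
```

```bash
python3 - <<'E'
from h import *
go([.5926,-.127,.137])
q,d=ctrl.get_image("scene");o=ctrl.get_obs()
c=C["scene"]; P=o["tool_pos"]
for r in range(212,236,2):
    i=slice(257,261); print(r,np.round(d[r,i],4))
for dz in(-.0427,-.02,0): 
    X=P+[0,0,dz];print(proj("scene",X),(c["R"]@X+np.ravel(c["t"]))[2]-.005*.77)
E
```

```text
t 7.5 pos [ 0.5919 -0.1268  0.1459] q [-0.334  0.073  1.737 -0.     1.332 -2.924] yaw x -121.57 tilt [-6.e-04  2.e-04 -1.e+00] d [-0.0002 -0.0007  0.0089] F [-0.39 -0.28 -0.23] open 0.009988842552303655 gf 97.69232511520386
212 [1.1633 1.1625 1.167  1.1671]
214 [1.1682 1.1652 1.1684 1.1692]
216 [1.1684 1.1673 1.1707 1.1753]
218 [1.1685 1.1745 1.17   1.1817]
220 [1.1789 1.1757 1.1799 1.1946]
222 [1.1924 1.192  1.1932 1.1918]
224 [1.2009 1.1988 1.1958 1.2018]
226 [1.202  1.2012 1.2025 1.203 ]
228 [1.2088 1.2041 1.211  1.208 ]
230 [1.2312 1.2123 1.21   1.2138]
232 [1.2266 1.225  1.2336 1.231 ]
234 [1.219  1.2392 1.2335 1.2193]
[259.06095544 231.12801328] 1.21473540948586
[258.55518779 224.43621849] 1.200270463284669
[258.09940041 218.40571083] 1.1875260172924302
```

Request:
{"api": "jog_arm", "payload": {"steps": [{"delta_rot":[0,0,0],"linear":[0,0,0.002],"grip":0.005},{"delta_rot":[0,0,0],"linear":[0,0,0.002],"grip":0.005},{"delta_rot":[0,0,0],"linear":[0,0,0.002],"grip":0.005},{"delta_rot":[0,0,0],"linear":[0,0,0.002],"grip":0.005},{"delta_rot":[0,0,0],"linear":[0,0,0.001],"grip":0.005},{"delta_rot":[0,0,0],"linear":[0,0,0],"grip":0.005},{"delta_rot":[0,0,0],"linear":[0,0,0],"grip":0.005}]}}

```text
t: 8.25
tool_pos: [0.5921, -0.1269, 0.1373]
tool_rot: [-1.533, 2.742, -0.0]
contact_force: [0.6, -0.3, -0.7]
opening: 0.0104
grip_force: 97.7
```

```bash
python3 - <<'E'
from h import *
go([.5926,-.127,.13]);print(ctrl.get_obs()["wrist_torque"])
E
```

```text
t 8.25 pos [ 0.5921 -0.1269  0.1373] q [-0.334  0.082  1.744 -0.     1.316 -2.924] yaw x -121.58 tilt [ 0. -0. -1.] d [-0.0002 -0.0005  0.0073] F [ 0.57 -0.34 -0.7 ] open 0.010352638653567546 gf 97.69060134887695
[-0.05940724 -0.01082389 -0.0517282 ]
```

Request:
{"api": "jog_arm", "payload": {"steps": [{"delta_rot":[0,0,0],"linear":[0,0,0.002],"grip":0.005},{"delta_rot":[0,0,0],"linear":[0,0,0.002],"grip":0.005},{"delta_rot":[0,0,0],"linear":[0,0,0.002],"grip":0.005},{"delta_rot":[0,0,0],"linear":[0,0,0.002],"grip":0.005},{"delta_rot":[0,0,0],"linear":[0,0,0],"grip":0.005},{"delta_rot":[0,0,0],"linear":[0,0,0],"grip":0.005}]}}

```text
t: 8.85
tool_pos: [0.5919, -0.1269, 0.1291]
tool_rot: [1.533, -2.742, -0.0]
contact_force: [-1.0, -1.0, -0.4]
opening: 0.0103
grip_force: 97.7
```

```bash
python3 - <<'E'
from h import *
go([.5926,-.127,.12]);print(ctrl.get_obs()["wrist_torque"])
E
```

```text
t 8.85 pos [ 0.5919 -0.1269  0.1291] q [-0.334  0.09   1.749 -0.     1.303 -2.924] yaw x -121.57 tilt [-4.e-04  1.e-04 -1.e+00] d [-0.0002 -0.0006  0.0091] F [-1.   -0.97 -0.43] open 0.010267104352290226 gf 97.68221139907837
[-0.08895113  0.01604161  0.01681285]
```

Request:
{"api": "jog_arm", "payload": {"steps": [{"delta_rot":[0,0,0],"linear":[0,0,0.001],"grip":0.005},{"delta_rot":[0,0,0],"linear":[0,0,0.001],"grip":0.005},{"delta_rot":[0,0,0],"linear":[0,0,0.001],"grip":0.005},{"delta_rot":[0,0,0],"linear":[0,0,0],"grip":0.005},{"delta_rot":[0,0,0],"linear":[0,0,0],"grip":0.005}]}}

```text
t: 9.35
tool_pos: [0.5921, -0.1269, 0.1262]
tool_rot: [1.533, -2.742, -0.0]
contact_force: [0.9, -1.5, -1.5]
opening: 0.0103
grip_force: 97.7
```

Request:
{"api": "jog_arm", "payload": {"steps": [{"delta_rot":[0,0,0],"linear":[0,0,0.001],"grip":0.005},{"delta_rot":[0,0,0],"linear":[0,0,0.001],"grip":0.005},{"delta_rot":[0,0,0],"linear":[0,0,0],"grip":0.005},{"delta_rot":[0,0,0],"linear":[0,0,0],"grip":0.005}]}}

```text
t: 9.75
tool_pos: [0.592, -0.1269, 0.1242]
tool_rot: [1.533, -2.742, -0.0]
contact_force: [0.1, -0.0, -0.5]
opening: 0.0103
grip_force: 97.7
```

Request:
{"api": "jog_arm", "payload": {"steps": [{"delta_rot":[0,0,0],"linear":[0,0,0.001],"grip":0.005},{"delta_rot":[0,0,0],"linear":[0,0,0.001],"grip":0.005},{"delta_rot":[0,0,0],"linear":[0,0,0],"grip":0.005},{"delta_rot":[0,0,0],"linear":[0,0,0],"grip":0.005}]}}

```text
t: 10.15
tool_pos: [0.592, -0.1269, 0.1221]
tool_rot: [1.533, -2.742, -0.0]
contact_force: [0.2, -0.5, -0.8]
opening: 0.0105
grip_force: 97.7
```

Request:
{"api": "jog_arm", "payload": {"steps": [{"delta_rot":[0,0,0],"linear":[0,0,0.001],"grip":0.005},{"delta_rot":[0,0,0],"linear":[0,0,0.001],"grip":0.005},{"delta_rot":[0,0,0],"linear":[0,0,0],"grip":0.005},{"delta_rot":[0,0,0],"linear":[0,0,0],"grip":0.005}]}}

```text
t: 10.55
tool_pos: [0.592, -0.1269, 0.1202]
tool_rot: [1.533, -2.742, -0.0]
contact_force: [-0.7, -1.5, -0.6]
opening: 0.0102
grip_force: 97.7
```

Request:
{"api": "jog_arm", "payload": {"steps": [{"delta_rot":[0,0,0],"linear":[0,0,0.001],"grip":0.005},{"delta_rot":[0,0,0],"linear":[0,0,0.001],"grip":0.005},{"delta_rot":[0,0,0],"linear":[0,0,0],"grip":0.005},{"delta_rot":[0,0,0],"linear":[0,0,0],"grip":0.005}]}}

```text
t: 10.95
tool_pos: [0.5922, -0.127, 0.1187]
tool_rot: [-1.533, 2.742, -0.0]
contact_force: [-1.0, -1.9, 1.7]
opening: 0.0103
grip_force: 98.1
```

Request:
{"api": "jog_arm", "payload": {"steps": [{"delta_rot":[0,0,0],"linear":[0,0,0.0005],"grip":0.005},{"delta_rot":[0,0,0],"linear":[0,0,0.0005],"grip":0.005},{"delta_rot":[0,0,0],"linear":[0,0,0],"grip":0.005},{"delta_rot":[0,0,0],"linear":[0,0,0],"grip":0.005}]}}

```text
t: 11.35
tool_pos: [0.5923, -0.127, 0.1181]
tool_rot: [-1.533, 2.742, -0.001]
contact_force: [-2.1, -1.1, 5.6]
opening: 0.0105
grip_force: 98.6
```

Request:
{"api": "jog_arm", "payload": {"steps": [{"delta_rot":[0,0,0],"linear":[0,0,0.0007],"grip":0.005},{"delta_rot":[0,0,0],"linear":[0,0,0.0007],"grip":0.005},{"delta_rot":[0,0,0],"linear":[0,0,0.0006],"grip":0.005},{"delta_rot":[0,0,0],"linear":[0,0,0],"grip":0.005},{"delta_rot":[0,0,0],"linear":[0,0,0],"grip":0.005},{"delta_rot":[0,0,0],"linear":[0,0,0],"grip":0.005}]}}

```text
t: 11.95
tool_pos: [0.5925, -0.1271, 0.1172]
tool_rot: [-1.533, 2.742, -0.001]
contact_force: [-5.1, 0.2, 10.5]
opening: 0.0103
grip_force: 99.3
```

```bash
python3 - <<'E'
from h import *
go([.5926,-.127,.12]);print(ctrl.get_obs()["wrist_torque"])
E
```

```text
t 11.95 pos [ 0.5925 -0.1271  0.1172] q [-0.334  0.103  1.757 -0.     1.281 -2.924] yaw x -121.57 tilt [ 6.e-04 -6.e-04 -1.e+00] d [-0.0002 -0.     -0.0028] F [-5.1   0.19 10.47] open 0.010328361128877892 gf 99.29081797599792
[-0.03947609  0.90379853 -0.0524757 ]
```

Request:
{"api": "jog_arm", "payload": {"steps": [{"delta_rot":[0,0,0],"linear":[0.0005,0.0009,0.0006],"grip":0.005},{"delta_rot":[0,0,0],"linear":[0,0,0.0006],"grip":0.005},{"delta_rot":[0,0,0],"linear":[0,0,0],"grip":0.005},{"delta_rot":[0,0,0],"linear":[0,0,0],"grip":0.005},{"delta_rot":[0,0,0],"linear":[0,0,0],"grip":0.005}]}}

```text
t: 12.45
tool_pos: [0.5923, -0.1271, 0.1168]
tool_rot: [-1.532, 2.74, -0.003]
contact_force: [-3.5, 0.4, 10.8]
opening: 0.0105
grip_force: 99.4
```

Request:
{"api": "jog_arm", "payload": {"steps": [{"delta_rot":[0,0,0],"linear":[0,0,0.0006],"grip":0.005},{"delta_rot":[0,0,0],"linear":[0,0,0.0006],"grip":0.005},{"delta_rot":[0,0,0],"linear":[0,0,0],"grip":0.005},{"delta_rot":[0,0,0],"linear":[0,0,0],"grip":0.005},{"delta_rot":[0,0,0],"linear":[0,0,0],"grip":0.005}]}}

```text
t: 12.95
tool_pos: [0.5924, -0.1272, 0.1162]
tool_rot: [-1.532, 2.74, -0.003]
contact_force: [-3.9, 0.0, 14.1]
opening: 0.0103
grip_force: 99.9
```

```bash
python3 - <<'E'
from h import *
go([.5926,-.127,.12]);print(ctrl.get_obs()["wrist_torque"])
E
```

```text
t 12.95 pos [ 0.5924 -0.1272  0.1162] q [-0.334  0.102  1.759  0.     1.277 -2.925] yaw x -121.57 tilt [ 2.9e-03 -9.0e-04 -1.0e+00] d [-0.0003 -0.0001 -0.0038] F [-3.93  0.02 14.14] open 0.010287866472362312 gf 99.8875379562378
[ 0.07932272  1.0329404  -0.08227319]
```

Request:
{"api": "jog_arm", "payload": {"steps": [{"delta_rot":[0,0,0],"linear":[0.0004,0.0006,0.0006],"grip":0.005},{"delta_rot":[0,0,0],"linear":[0,0,0.0006],"grip":0.005},{"delta_rot":[0,0,0],"linear":[0,0,0],"grip":0.005},{"delta_rot":[0,0,0],"linear":[0,0,0],"grip":0.005},{"delta_rot":[0,0,0],"linear":[0,0,0],"grip":0.005}]}}

```text
t: 13.45
tool_pos: [0.5923, -0.1273, 0.1159]
tool_rot: [-1.532, 2.739, -0.005]
contact_force: [-5.1, 0.0, 16.8]
opening: 0.0105
grip_force: 100.1
```

Request:
{"api": "jog_arm", "payload": {"steps": [{"delta_rot":[0,0,6],"linear":[0,0,0],"grip":0.005},{"delta_rot":[0,0,6],"linear":[0,0,0],"grip":0.005},{"delta_rot":[0,0,6],"linear":[0,0,0],"grip":0.005},{"delta_rot":[0,0,6],"linear":[0,0,0],"grip":0.005},{"delta_rot":[0,0,6],"linear":[0,0,0],"grip":0.005}]}}

```text
t: 13.95
tool_pos: [0.5918, -0.1275, 0.1151]
tool_rot: [-0.764, 3.044, -0.004]
contact_force: [-4.9, -0.6, 12.9]
opening: 0.0105
grip_force: 99.6
```

```bash
python3 - <<'E'
from h import *
go([.5926,-.127,.12]);print(ctrl.get_obs()["wrist_torque"])
E
```

```text
t 13.95 pos [ 0.5918 -0.1275  0.1151] q [-0.335  0.102  1.761 -0.     1.274 -2.397] yaw x -151.81 tilt [ 0.0034 -0.0016 -1.    ] d [-0.0009  0.     -0.0049] F [-4.9  -0.58 12.89] open 0.01047371385274604 gf 99.6239984035492
[-0.14071273  0.8406923   0.00783778]
```

Request:
{"api": "jog_arm", "payload": {"steps": [{"delta_rot":[0,0,0],"linear":[0,0,0.0006],"grip":0.005},{"delta_rot":[0,0,0],"linear":[0,0,0.0006],"grip":0.005},{"delta_rot":[0,0,0],"linear":[0,0,0],"grip":0.005},{"delta_rot":[0,0,6],"linear":[0,0,0.0001],"grip":0.005},{"delta_rot":[0,0,6],"linear":[0,0,0.0001],"grip":0.005},{"delta_rot":[0,0,6],"linear":[0,0,0.0001],"grip":0.005},{"delta_rot":[0,0,6],"linear":[0,0,0.0001],"grip":0.005},{"delta_rot":[0,0,6],"linear":[0,0,0.0001],"grip":0.005}]}}

```text
t: 14.75
tool_pos: [0.5916, -0.1272, 0.1139]
tool_rot: [0.049, 3.139, -0.002]
contact_force: [-6.3, 1.4, 16.1]
opening: 0.0101
grip_force: 100.3
```

Request:
{"api": "jog_arm", "payload": {"steps": [{"delta_rot":[0,0,0],"linear":[0.0005,0,0.0002],"grip":0.005},{"delta_rot":[0,0,0],"linear":[0.0005,0,0.0002],"grip":0.005},{"delta_rot":[0,0,6],"linear":[0,0,0.0001],"grip":0.005},{"delta_rot":[0,0,6],"linear":[0,0,0.0001],"grip":0.005},{"delta_rot":[0,0,6],"linear":[0,0,0.0001],"grip":0.005},{"delta_rot":[0,0,6],"linear":[0,0,0.0001],"grip":0.005},{"delta_rot":[0,0,6],"linear":[0,0,0.0001],"grip":0.005}]}}

```text
t: 15.45
tool_pos: [0.5914, -0.127, 0.1135]
tool_rot: [0.859, 3.017, 0.001]
contact_force: [-5.7, 1.5, 16.3]
opening: 0.0099
grip_force: 100.3
```

```bash
python3 - <<'E'
from h import *
go([.5926,-.127,.12]);print(ctrl.get_obs()["wrist_torque"])
E
```

```text
t 15.45 pos [ 0.5914 -0.127   0.1135] q [-3.350e-01  1.020e-01  1.764e+00  1.000e-03  1.271e+00 -1.351e+00] yaw x 148.21 tilt [ 4.5e-03 -7.0e-04 -1.0e+00] d [-0.0011  0.0006 -0.0065] F [-5.73  1.51 16.27] open 0.009918662734609169 gf 100.33509850502014
[0.34584764 1.01488657 0.12644794]
```

Request:
{"api": "jog_arm", "payload": {"steps": [{"delta_rot":[0,0,6],"linear":[0,0,0.0001],"grip":0.005},{"delta_rot":[0,0,6],"linear":[0,0,0.0001],"grip":0.005},{"delta_rot":[0,0,6],"linear":[0,0,0.0001],"grip":0.005},{"delta_rot":[0,0,6],"linear":[0,0,0.0001],"grip":0.005},{"delta_rot":[0,0,6],"linear":[0,0,0.0001],"grip":0.005},{"delta_rot":[0,0,6],"linear":[0,0,0.0001],"grip":0.005}]}}

```text
t: 16.05
tool_pos: [0.5915, -0.1267, 0.113]
tool_rot: [1.75, 2.604, 0.004]
contact_force: [-4.8, 2.2, 16.6]
opening: 0.0102
grip_force: 100.4
```

Force is steady at about 16.5 N with the screw sinking; continue.

Request:
{"api": "jog_arm", "payload": {"steps": [{"delta_rot":[0,0,6],"linear":[0,0,0.0001],"grip":0.005},{"delta_rot":[0,0,6],"linear":[0,0,0.0001],"grip":0.005},{"delta_rot":[0,0,6],"linear":[0,0,0.0001],"grip":0.005},{"delta_rot":[0,0,6],"linear":[0,0,0.0001],"grip":0.005},{"delta_rot":[0,0,6],"linear":[0,0,0.0001],"grip":0.005},{"delta_rot":[0,0,6],"linear":[0,0,0.0001],"grip":0.005},{"delta_rot":[0,0,6],"linear":[0,0,0.0001],"grip":0.005},{"delta_rot":[0,0,6],"linear":[0,0,0.0001],"grip":0.005}]}}

```text
t: 16.85
tool_pos: [0.592, -0.1266, 0.1125]
tool_rot: [2.658, 1.668, 0.008]
contact_force: [-4.6, 3.1, 17.1]
opening: 0.0105
grip_force: 100.4
```

```bash
python3 - <<'E'
from h import *
go([.5926,-.127,.12]);print(ctrl.get_obs()["wrist_torque"])
E
```

```text
t 16.85 pos [ 0.592  -0.1266  0.1125] q [-0.335  0.103  1.765  0.002  1.268  0.115] yaw x 64.21 tilt [ 6.2e-03  1.0e-04 -1.0e+00] d [-0.0001  0.0007 -0.0075] F [-4.6   3.05 17.11] open 0.010460364593181774 gf 100.38295269012451
[0.60817733 0.7242972  0.11629083]
```

Request:
{"api": "jog_arm", "payload": {"steps": [{"delta_rot":[0,0,6],"linear":[0,0,0.0001],"grip":0.005},{"delta_rot":[0,0,6],"linear":[0,0,0.0001],"grip":0.005},{"delta_rot":[0,0,6],"linear":[0,0,0.0001],"grip":0.005},{"delta_rot":[0,0,6],"linear":[0,0,0.0001],"grip":0.005},{"delta_rot":[0,0,6],"linear":[0,0,0.0001],"grip":0.005},{"delta_rot":[0,0,6],"linear":[0,0,0.0001],"grip":0.005},{"delta_rot":[0,0,6],"linear":[0,0,0.0001],"grip":0.005},{"delta_rot":[0,0,6],"linear":[0,0,0.0001],"grip":0.005}]}}

```text
t: 17.65
tool_pos: [0.5924, -0.1269, 0.112]
tool_rot: [3.109, 0.443, 0.011]
contact_force: [-3.4, 2.4, 16.3]
opening: 0.0106
grip_force: 100.4
```

Request:
{"api": "jog_arm", "payload": {"steps": [{"delta_rot":[0,0,6],"linear":[0,0,0.0002],"grip":0.005},{"delta_rot":[0,0,6],"linear":[0,0,0.0001],"grip":0.005},{"delta_rot":[0,0,6],"linear":[0,0,0.0001],"grip":0.005},{"delta_rot":[0,0,6],"linear":[0,0,0.0001],"grip":0.005},{"delta_rot":[0,0,6],"linear":[0,0,0.0001],"grip":0.005},{"delta_rot":[0,0,6],"linear":[0,0,0.0001],"grip":0.005},{"delta_rot":[0,0,6],"linear":[0,0,0.0001],"grip":0.005},{"delta_rot":[0,0,6],"linear":[0,0,0.0001],"grip":0.005}]}}

```text
t: 18.45
tool_pos: [0.5924, -0.1273, 0.1113]
tool_rot: [-3.021, 0.86, -0.012]
contact_force: [-2.6, 0.8, 17.7]
opening: 0.0104
grip_force: 100.5
```

```bash
python3 - <<'E'
from h import *
go([.5926,-.127,.12]);print(ctrl.get_obs()["wrist_torque"])
E
```

```text
t 18.45 pos [ 0.5924 -0.1273  0.1113] q [-3.350e-01  1.050e-01  1.765e+00  1.000e-03  1.264e+00  1.791e+00] yaw x -31.79 tilt [ 0.0073 -0.0016 -1.    ] d [ 0.     -0.0004 -0.0087] F [-2.65  0.79 17.73] open 0.010371176949455718 gf 100.48270583152771
[0.20261579 0.70971872 0.11674691]
```

Request:
{"api": "jog_arm", "payload": {"steps": [{"delta_rot":[0,0,6],"linear":[0,0,0],"grip":0.005},{"delta_rot":[0,0,6],"linear":[0,0,0.0001],"grip":0.005},{"delta_rot":[0,0,6],"linear":[0,0,0.0001],"grip":0.005},{"delta_rot":[0,0,6],"linear":[0,0,0.0001],"grip":0.005},{"delta_rot":[0,0,6],"linear":[0,0,0.0001],"grip":0.005},{"delta_rot":[0,0,6],"linear":[0,0,0.0001],"grip":0.005},{"delta_rot":[0,0,6],"linear":[0,0,0.0001],"grip":0.005},{"delta_rot":[0,0,6],"linear":[0,0,0.0001],"grip":0.005},{"delta_rot":[0,0,6],"linear":[0,0,0.0001],"grip":0.005},{"delta_rot":[0,0,6],"linear":[0,0,0.0001],"grip":0.005}]}}

```text
t: 19.45
tool_pos: [0.592, -0.1277, 0.1105]
tool_rot: [-2.184, 2.254, -0.009]
contact_force: [-4.5, 0.4, 18.4]
opening: 0.0106
grip_force: 100.6
```

```bash
python3 - <<'E'
from h import *
go([.5926,-.127,.12]);print(ctrl.get_obs()["wrist_torque"])
E
```

```text
t 19.45 pos [ 0.592  -0.1277  0.1105] q [-0.335  0.106  1.766 -0.     1.264  2.838] yaw x -91.79 tilt [ 0.0062 -0.0022 -1.    ] d [-0.0007 -0.0006 -0.0095] F [-4.53  0.41 18.38] open 0.01061079739425465 gf 100.60692071914673
[0.12044518 1.01794436 0.09172451]
```

Request:
{"api": "jog_arm", "payload": {"steps": [{"delta_rot":[0,0,0],"linear":[0,0,-0.0008],"grip":0.005},{"delta_rot":[0,0,0],"linear":[0,0,-0.0008],"grip":0.005},{"delta_rot":[0,0,0],"linear":[0,0,-0.0008],"grip":0.005},{"delta_rot":[0,0,0],"linear":[0,0,-0.0008],"grip":0.005},{"delta_rot":[0,0,0],"linear":[0,0,0],"grip":0.005},{"delta_rot":[0,0,0],"linear":[0,0,0],"grip":0.005}]}}

```text
t: 20.05
tool_pos: [0.5918, -0.1276, 0.1119]
tool_rot: [-2.189, 2.249, -0.009]
contact_force: [-0.6, -0.4, 11.7]
opening: 0.0104
grip_force: 99.5
```

```bash
python3 - <<'E'
from h import *
go([.5926,-.127,.12]);print(ctrl.get_obs()["wrist_torque"])
E
```

```text
t 20.05 pos [ 0.5918 -0.1276  0.1119] q [-0.335  0.104  1.765  0.     1.266  2.833] yaw x -91.55 tilt [ 0.0063 -0.002  -1.    ] d [-0.0006 -0.0008 -0.0081] F [-0.57 -0.41 11.68] open 0.010375615162080057 gf 99.50162529945374
[-0.19210585  0.28084206  0.06833641]
```

Request:
{"api": "jog_arm", "payload": {"steps": [{"delta_rot":[0,0,0],"linear":[0,0,-0.0008],"grip":0.005},{"delta_rot":[0,0,0],"linear":[0,0,-0.0008],"grip":0.005},{"delta_rot":[0,0,0],"linear":[0,0,-0.0008],"grip":0.005},{"delta_rot":[0,0,0],"linear":[0,0,-0.0004],"grip":0.005},{"delta_rot":[0,0,0],"linear":[0,0,0],"grip":0.005},{"delta_rot":[0,0,0],"linear":[0,0,0],"grip":0.005}]}}

```text
t: 20.65
tool_pos: [0.5916, -0.1275, 0.1133]
tool_rot: [-2.189, 2.249, -0.009]
contact_force: [1.3, -2.0, 5.7]
opening: 0.0106
grip_force: 98.6
```

```bash
python3 - <<'E'
from h import *
go([.5926,-.127,.12]);print(ctrl.get_obs()["wrist_torque"])
E
```

```text
t 20.65 pos [ 0.5916 -0.1275  0.1133] q [-0.335  0.102  1.765  0.     1.268  2.833] yaw x -91.57 tilt [ 0.0061 -0.0018 -1.    ] d [-0.0005 -0.001  -0.0067] F [ 1.3  -1.96  5.69] open 0.010643297392894784 gf 98.58808636665344
[-0.28527216 -0.27257958  0.13111396]
```

Request:
{"api": "jog_arm", "payload": {"steps": [{"delta_rot":[-0.17,-0.05,0],"linear":[0,0,-0.0008],"grip":0.005},{"delta_rot":[-0.18,-0.05,0],"linear":[0,0,-0.0006],"grip":0.005},{"delta_rot":[0,0,0],"linear":[0,0,0],"grip":0.005},{"delta_rot":[0,0,0],"linear":[0,0,0],"grip":0.005}]}}

```text
t: 21.05
tool_pos: [0.5911, -0.1273, 0.1143]
tool_rot: [2.19, -2.252, -0.003]
contact_force: [3.7, -1.2, 7.5]
opening: 0.0101
grip_force: 98.6
```

```bash
python3 - <<'E'
from h import *
go([.5926,-.127,.12]);print(ctrl.get_obs()["wrist_torque"])
E
```

```text
t 21.05 pos [ 0.5911 -0.1273  0.1143] q [-0.335  0.105  1.76   0.     1.279  2.834] yaw x -91.58 tilt [-1.5e-03  8.0e-04 -1.0e+00] d [-0.0003 -0.0014 -0.0057] F [ 3.68 -1.2   7.48] open 0.010064964350301102 gf 98.64229559898376
[-0.32785442 -0.72618878 -0.00540305]
```

Request:
{"api": "jog_arm", "payload": {"steps": [{"delta_rot":[0,0,0],"linear":[0,-0.0007,-0.0006],"grip":0.005},{"delta_rot":[0,0,0],"linear":[0,0,-0.0006],"grip":0.005},{"delta_rot":[0,0,0],"linear":[0,0,0],"grip":0.005},{"delta_rot":[0,0,0],"linear":[0,0,0],"grip":0.005}]}}

```text
t: 21.45
tool_pos: [0.591, -0.1272, 0.1148]
tool_rot: [2.189, -2.251, -0.005]
contact_force: [2.4, -1.9, 6.1]
opening: 0.0107
grip_force: 98.7
```

```bash
python3 - <<'E'
from h import *
go([.5926,-.127,.12]);print(ctrl.get_obs()["wrist_torque"])
E
```

```text
t 21.45 pos [ 0.591  -0.1272  0.1148] q [-0.335  0.105  1.759 -0.     1.282  2.834] yaw x -91.58 tilt [-0.0035  0.0012 -1.    ] d [-0.0002 -0.0015 -0.0052] F [ 2.4  -1.91  6.06] open 0.010708890102842294 gf 98.67997527122498
[-0.33366452 -0.54254493  0.04081401]
```

Request:
{"api": "jog_arm", "payload": {"steps": [{"delta_rot":[0,0,0],"linear":[0,0,0],"grip":0.016},{"delta_rot":[0,0,0],"linear":[0,0,0],"grip":0.022},{"delta_rot":[0,0,0],"linear":[0,0,0],"grip":0.03},{"delta_rot":[0,0,0],"linear":[0,0,0],"grip":0.036},{"delta_rot":[0,0,0],"linear":[0,0,0],"grip":0.036},{"delta_rot":[0,0,0],"linear":[0,0,0],"grip":0.036}]}}

```text
t: 22.05
tool_pos: [0.5898, -0.1268, 0.1134]
tool_rot: [2.188, -2.249, -0.01]
contact_force: [0.5, -0.5, -1.2]
opening: 0.0358
grip_force: 0.0
```

```bash
python3 - <<'E'
from h import *
go([.5926,-.127,.12])
q,_=ctrl.get_image("scene")
cv2.imwrite("pics/a5.png",crop(q,225,185,75,65,8))
E
```

```text
t 22.05 pos [ 0.5898 -0.1268  0.1134] q [-0.335  0.106  1.76  -0.     1.282  2.834] yaw x -91.57 tilt [-0.0067  0.0022 -1.    ] d [ 0.0002 -0.0028 -0.0066] F [ 0.5  -0.49 -1.19] open 0.03584276393704183 gf 0.0
```

View pics/a5.png

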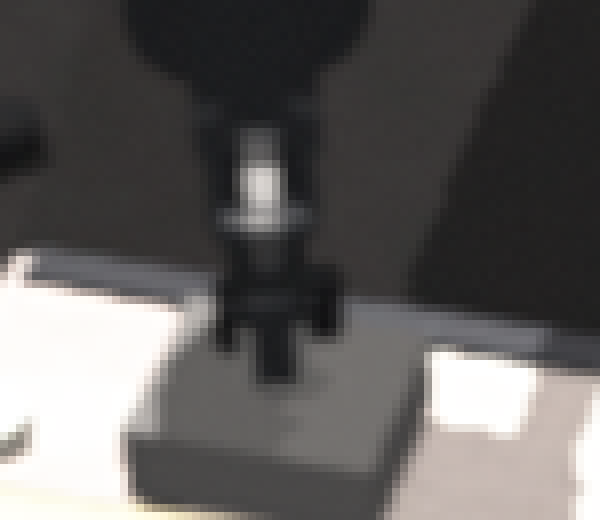

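The fingers are open around the wing, with no force on the tool. I'll retreat straight up.

Request:
{"api": "jog_arm", "payload": {"steps": [{"delta_rot":[0.38,0.1,0],"linear":[0,-0.0015,-0.003],"grip":0.036},{"delta_rot":[0,0,0],"linear":[0,0,-0.01],"grip":0.036},{"delta_rot":[0,0,0],"linear":[0,0,-0.02],"grip":0.036},{"delta_rot":[0,0,0],"linear":[0,0,-0.03],"grip":0.036},{"delta_rot":[0,0,0],"linear":[0,0,-0.03],"grip":0.036},{"delta_rot":[0,0,0],"linear":[0,0,-0.04],"grip":0.036},{"delta_rot":[0,0,0],"linear":[0,0,-0.04],"grip":0.036},{"delta_rot":[0,0,0],"linear":[0,0,0],"grip":0.036},{"delta_rot":[0,0,0],"linear":[0,0,0],"grip":0.036},{"delta_rot":[0,0,0],"linear":[0,0,0],"grip":0.036}]}}

```text
t: 23.1
tool_pos: [0.5909, -0.1267, 0.2856]
tool_rot: [2.19, -2.251, -0.002]
contact_force: [-0.6, -0.5, -0.5]
opening: 0.036
grip_force: 0.0
```

```bash
python3 - <<'E'
from h import *
go([.5926,-.127,.12])
q,_=ctrl.get_image("scene")
cv2.imwrite("pics/a6.png",np.hstack([crop(q,225,185,75,90,5),crop(q,360,185,75,90,5)]))
for z in(.07,.114,.14):print(z,proj("scene",[.592,-.127,z]))
g=cv2.cvtColor(q,cv2.COLOR_RGB2GRAY)
for r in range(208,236,2): print(r,g[r,250:270])
E
```

```text
t 23.1 pos [ 0.5909 -0.1267  0.2856] q [-0.334 -0.022  1.598  0.     1.566  2.835] yaw x -91.57 tilt [-1.2e-03  6.0e-04 -1.0e+00] d [ 0.0003 -0.0019  0.1656] F [-0.64 -0.5  -0.51] open 0.03595401482666525 gf 0.0
0.07 [259.73618548 240.7065644 ]
0.114 [258.77774294 228.04035665]
0.14 [258.19025594 220.27647709]
208 [51 51 51 51 51 51 52 54 55 56 57 56 56 57 56 57 56 57 57 56]
210 [51 52 51 50 51 52 54 55 57 57 56 56 57 57 58 58 58 57 58 58]
212 [51 50 52 52 52 54 56 56 57 56 56 57 56 57 57 58 58 57 57 57]
214 [53 51 52 51 53 53 56 55 56 57 57 56 56 56 55 56 57 57 56 56]
216 [52 53 52 53 54 56 56 56 56 56 56 56 56 57 57 56 56 57 56 56]
218 [64 60 55 53 53 54 53 52 52 49 45 43 41 38 36 36 38 48 55 56]
220 [107  84  51  33  32  33  31  30  29  29  29  28  29  28  29  28  28  35
  48  55]
222 [156 119  60  27  26  27  24  23  22  22  22  20  22  19  18  18  22  36
  55  62]
224 [179 140  66  19  18  19  19  19  20  19  19  19  18  20  18  17  22  40
  62  73]
226 [189 148  72  19  17  18  18  20  18  18  18  16  19  23  30  32  43  74
 100 112]
228 [193 166 115  71  50  51  54  56  60  66  71  77  91 104 108 108 109 112
 115 116]
230 [199 196 177 142 117 114 114 108  94  85  82  88 101 111 114 115 116 116
 116 115]
232 [197 187 156 121 111 108  98  85  77  78  79  81  89  96  98 103 110 115
 116 115]
234 [174 142 107  97  97  98  97  91  86  86  89  94 100 103 107 113 115 116
 115 115]
```

View pics/a6.png

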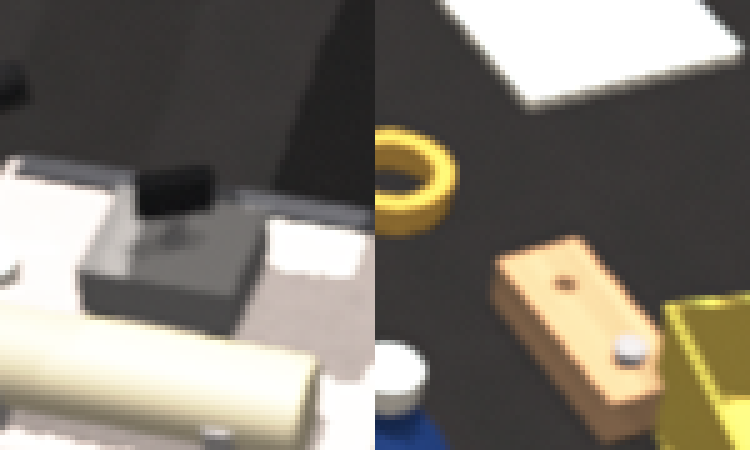

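The screw stands upright in the pilot hole (its edges match a vertical line). The holder hole is empty and the bolt is still in place, so I'll hand in the job.

```bash
python3 -c "
from station import ctrl
print(ctrl.finish_job())"
```

```text
the job is handed in; nothing more can be done
None
```

The screw was turned about 330° clockwise under a push of mostly 16–18 N (highest reading 18.4 N; it dipped to about 13 N during the first 30°). It now stands upright in the pilot hole, released; the job was handed in at about 23 s, with no verdict shown.

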